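Lift a cleaned cover plate off the drip tray with the flat lifter

TASK

Use the flat steel lifter to get under the round cover plate on the drip tray, pushing it against the bar in the tray until it sits home against the lifter's heel, then lift it out and carry it to the drying rails, so that it ends lying flat and centred across the two rails. Keep the fingers off the freshly cleaned plate, do not ram or drop it, and leave the green pot and the spray can where they are. Then draw the lifter out and lay it flat on the bench, clear of everything.

Things in the scene. Friction and masses are not known exactly. Their poses are not given: they have to be found in the camera images.
- lifter: Loose trowel-like lifter, 0.26 kg, on its 2 mm steel blade (64 mm wide). Origin: blade's underside, below the handle's middle; +x to the nose, z up. Blade x -45 to +120 mm; across it at x 40 to 45 a heel ridge, 14 mm high, stops the load. Handle bar parallel to the blade: x -35 to +35, 22 mm wide (y), 34 to 62 mm above the underside, on two posts; pinch from above across y, 100 N or it pitches.
- lifter_nose (a point): Middle of the front edge of the lifter's blade, on its underside (120 mm ahead of the lifter's origin). With the blade tilted nose-down over the tray's lip (about 0.3 rad), pushing takes some 2 to 8 N while the cover slides and then climbs, with a short bump at the bar; about 80 mm after the bar the cover meets the heel ridge, felt as a sharp rise past 12 N. Over 35 N on the cover is ramming it.
- cover: Loose round aluminium cover plate, 120 mm diameter, 8 mm thick, 0.15 to 0.3 kg, six dark bolt holes on top. Origin: centre of its underside; z up. Lower edge bevelled: flat underside of 52 mm radius, bevel rising 3 mm to the 60 mm radius, so a blade whose nose is pressed on the tray floor can start under it. Pushed, it slides away until it meets the tray's bar, then climbs the blade.
- tray: Fixed grey drip tray, 270 x 180 mm, floor 12 to 28 mm above the bench. Origin: on its floor; +x away from the robot, z up. Lips 7 mm high all round; inner faces x = -115 and +141, y = +-83 mm. A fixed dark bar, 16 mm high, lies across behind the cover; its near face is anywhere from x = +65 to +125 mm and is not reported: feel for it. Cover starts within 15 mm of the origin.
- rails: Fixed drying stand: two parallel steel rails, 130 mm long (x), 12 mm wide, 40 mm high, 82 mm apart (inner faces y = +-41 mm), joined at the bottom by two cross bars 6 mm high. Origin: on the bench, midway between the rails; x runs along the rails, away from the robot. The lifter's blade passes down between the rails, the cover does not; the ends are open.
- pot: Bystander: green plastic pot, 74 mm diameter, 65 mm high, beyond the work. Origin: centre of its underside.
- can: Bystander: yellow spray can, 54 mm diameter, 150 mm high, beyond the work. Origin: centre of its underside.

How it is judged:
By the outcome, as a careful person would: the job done as asked, in the order asked, and still so for the second after the job is handed in, with the robot touching nothing.
It also fails if it takes over 72 s, if anything falls off the work surface, if the arm or the gripper's body presses on something with over 40 N, if the wrist force passes 120 N, or if a joint passes its speed limit or range.

ROBOT

A 6-joint arm with a two-finger parallel gripper is mounted at the origin on the work surface. World frame = base frame: x ahead of the robot, y to its left, z up, the work surface at z = 0. Lengths are in m, angles in rad, forces in N, time in s.
With the tool pointing down it reaches from about 0.325 to 0.75 m from the base axis. Payload 7.6 kg.
Tool frame: the origin (TCP) lies between the finger pads; the fingertips stand tip_reach ahead of it and the grasp point (between the pads) lies 3 mm ahead of it (tip_reach is the distance from the TCP to the fingertips, in m); z points along the fingers, y is the line along which they close (so a half turn about z gives the same grasp; the last joint's range is limited). The gripper opens to 85 mm and grips with 20 to 120 N. Pads are 22 mm wide; open, the fingers measure 114 mm over their backs; the gripper's body (76 mm by 85 mm) begins 54 mm behind the grasp point. The pads swing forward as they close: fully open they stand 13 mm farther back than shut.
Start: joints at [-1.259, 0.052, 1.401, -0, 1.689, -0.07], TCP at [0.196, -0.487, 0.253] pointing down, gripper open.
Joint ranges: [-2.9, 2.9], [-0.91, 2.17], [0.12, 2.37], [-1.06, 4.2], [0.26, 2.73], [-2.93, 2.93]. Speed limits (rad/s): [2.57, 2.57, 3.01, 3.14, 3.14, 3.14].

INTERFACE

Orientations are given as a unit quaternion [w, x, y, z].
In Python, from plant import * gives the robot as it stands.
- The arm moves only by the shell command python3 -m jog 'ROWS' [OPENING] [FORCE]. ROWS is text: rows parted by semicolons, each of 4 numbers parted by spaces: the shift along the tool's x, y, z each as a share of 0.08 m, from -1 to 1, then the turn about the tool's z as a share of pi/4 rad, from -1 to 1. In form: dx dy dz roll; .... A call has 1 to 10 rows; each row is the pose to reach, as a shift and turn from the pose commanded when the call began, along the tool's axes at that moment; what a row does not reach only later rows make up. A row lasts 1/8 s, in which the tool goes at most 62.5 mm and 10.7 degrees, less where a joint would pass 70% of its speed; a pose out of reach is approached as far as the arm can. A call with a number of a shift or a turn outside -1 to 1 is refused whole. A call with a gripper value outside its range is refused whole. OPENING is the opening, from -1 (shut) to 1 (fully open), set as the call begins (- or left out, the last holds). The fingers move at their own pace and stop on an object; FORCE is the grip in N (left out, the last holds). Time passes only in rows, so rows that repeat a pose let the fingers close. It gives the time, the measured TCP pose, the force, the opening and the grip force at its end, in the units of the state.
- read_state(): the state, without advancing time (a new reading comes with each control period).
- camera(name): name is "scene" or "top" or "wrist"; returns the picture (480x640x3 uint8, blue, green, red); there is no depth.
- camera_params(name): a dict with "fx", "fy", "cx", "cy" (pixels), "R" (3x3) and "t" (3): a world point X has camera coordinates R X + t. Camera axes: x right, y down, z forward; pixel columns grow to the right and rows downward; lengths in m; the calibration is good to about 2 mm. A picture is of the moment at which its call begins: read the wrist's pose just before it. camera_params takes no time and is no camera call; for the wrist camera it gives the pose at the moment of the call.
- close_job(): hands the job in; it is judged then, once.
The state is a dict: "time": time; "q": joint angles; "dq": joint speeds; "tau": joint torques, N m; "position": TCP position; "orientation": TCP orientation; "wrist_force": force on the tool from outside, world axes, zero at the start; "moment": the same for the moment, N m; "width": opening from 0.0 (shut) to 1.0 (fully open); "gripper_force": force on a finger pad.
Only numpy, scipy, OpenCV 4.12 (cv2) and the standard library are available. Lean on these libraries where they do the work, as an engineer would, in place of code of your own. Each camera call takes 0.05 s, during which the arm holds its last target. There are 200 camera calls.

## Working session

There is one attempt and no reset: what is moved stays moved. The work goes in short steps, Python scripts to look and compute and a shell command to move; the robot and the scene stay as the last step left them, time stands still between calls to the robot, and variables do not carry over. Pictures are saved under pics/ and viewed, at most 10 in all, crops included, and the job is handed in when it is done.

```bash
ls; mkdir -p pics
python3 - <<'E'
from plant import *
import cv2,numpy as np
s=read_state();print({k:np.round(v,3) for k,v in s.items()})
for n in("scene","top"):
    cv2.imwrite(f"pics/{n}0.png",camera(n));p=camera_params(n);print(n,p)
E
```

```text
pics
{'time': np.float64(0.0), 'q': array([-1.259,  0.053,  1.402, -0.   ,  1.689, -0.07 ]), 'dq': array([-0.001,  0.   ,  0.001,  0.001,  0.   , -0.   ]), 'tau': array([ 1.0000e-03, -3.8166e+01, -3.6019e+01, -0.0000e+00,  6.0000e-03,
       -0.0000e+00]), 'position': array([ 0.196, -0.487,  0.252]), 'orientation': array([-0.001,  0.982,  0.19 , -0.   ]), 'wrist_force': array([ 0.257,  0.187, -0.369]), 'moment': array([-0.004,  0.004, -0.021]), 'gripper_force': np.float64(0.0), 'width': np.float64(1.004)}
scene {'fx': 441.146112783006, 'fy': 441.146112783006, 'cx': 318.18185730221376, 'cy': 237.98086821154814, 'R': array([[-7.23385036e-01,  6.90444762e-01, -3.45801853e-04],
       [ 4.27451582e-01,  4.47451345e-01, -7.85539585e-01],
       [-5.42216962e-01, -5.68395395e-01, -6.18811313e-01]]), 't': array([ 0.44314228, -0.20630479,  1.03273553])}
top {'fx': 434.67929101000016, 'fy': 434.67929101000016, 'cx': 325.0515464461675, 'cy': 237.22997425469043, 'R': array([[-0.01599445, -0.9997898 , -0.0128271 ],
       [-0.99931797,  0.0164113 , -0.0330797 ],
       [ 0.03328325,  0.01228926, -0.9993704 ]]), 't': array([0.02352317, 0.5934385 , 0.86066829])}
```

View pics/top0.png

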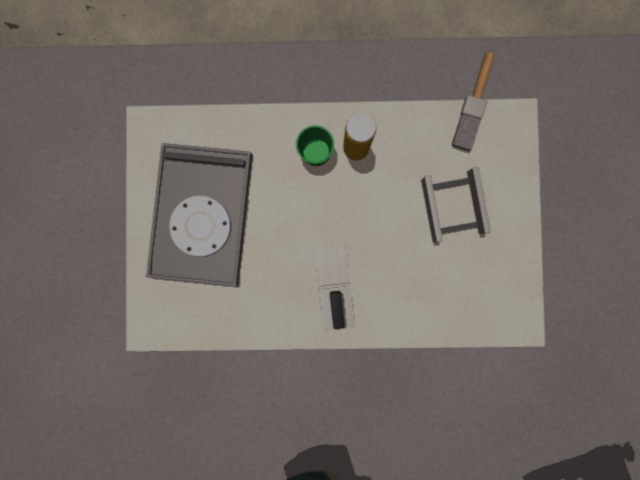

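View pics/scene0.png

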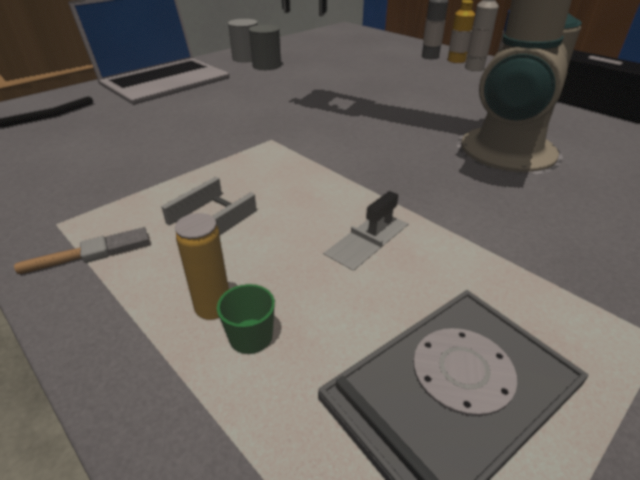

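The top view shows the tray at about (200,215) with the cover at (200,226) and the dark bar near (207,157). The lifter is at (336,310) with its nose up at (331,248), the rails are at (456,205), and the pot and can are at (315,145) and (358,138). Next I'll enlarge both views for triangulation.

Run:
```python
import cv2,numpy as np
t=cv2.imread('pics/top0.png');s=cv2.imread('pics/scene0.png')
def crop(im,x0,y0,w,h,k):
    c=cv2.resize(im[y0:y0+h,x0:x0+w],None,fx=k,fy=k,interpolation=cv2.INTER_CUBIC)
    for i in range((-x0)%10,w,10):
        L=8 if (x0+i)%50 else 20
        cv2.line(c,(i*k,0),(i*k,L),(0,0,255),1)
        if (x0+i)%20==0: cv2.putText(c,str(x0+i),(i*k,30),0,.35,(0,0,255))
    for j in range((-y0)%10,h,10):
        cv2.line(c,(0,j*k),(8,j*k),(0,0,255),1)
        if (y0+j)%20==0: cv2.putText(c,str(y0+j),(8,j*k+4),0,.35,(0,0,255))
    return c
A=np.zeros((600,800,3),np.uint8)
for c,x,y in((crop(t,140,135,120,160,3),0,0),(crop(t,308,240,52,98,4),365,0),(crop(t,416,162,80,85,3),375,0)): 
    if c.shape[1]==240: x,y=555,400-60
    A[y:y+c.shape[0],x:x+c.shape[1]]=c[:600-y,:800-x]
cv2.imwrite('pics/cT.png',A)
A=np.zeros((600,800,3),np.uint8)
for c,x,y in((crop(s,310,280,285,200,2),0,0),(crop(s,315,185,105,85,4),0,400-0),(crop(s,155,170,110,75,4),425,300)):
    c=c[:600-y,:800-x]; A[y:y+c.shape[0],x:x+c.shape[1]]=c
A=np.zeros((600,800,3),np.uint8)
for c,x,y in((crop(s,315,285,280,195,2),0,0),(crop(s,320,187,95,83,3),0,395),(crop(s,158,175,105,70,3),400,395)):
    c=c[:600-y,:800-x]; A[y:y+c.shape[0],x:x+c.shape[1]]=c
cv2.imwrite('pics/cS.png',A)
```

```text
(no output)
```

View pics/cT.png

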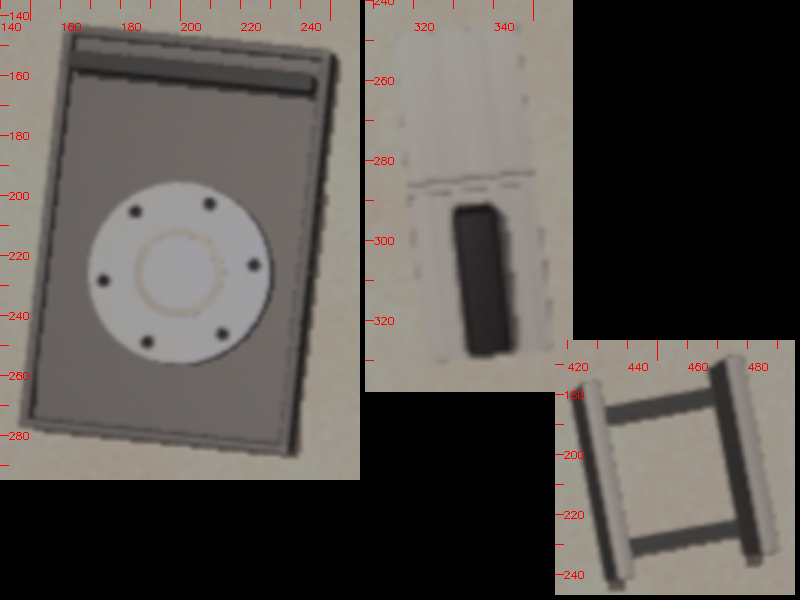

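View pics/cS.png

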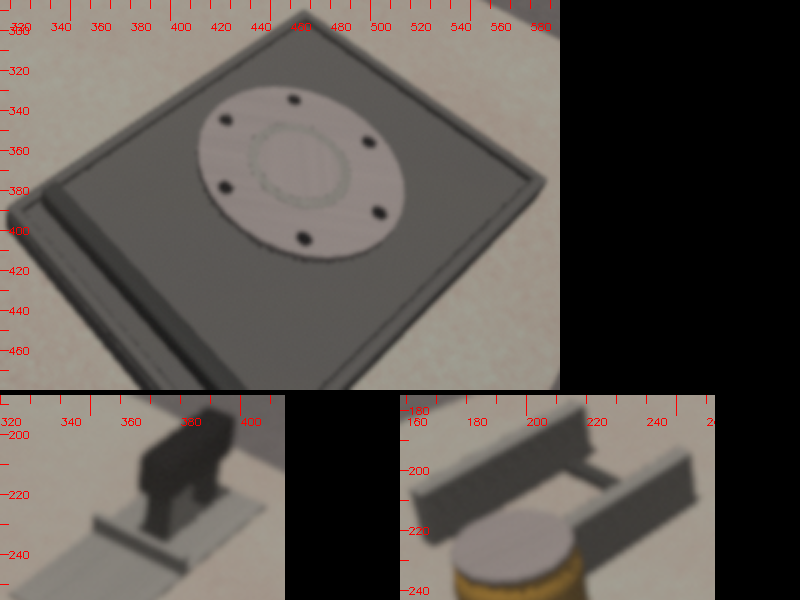

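The crops give sharp bolt holes, the tray corners, the heel-ridge ends, the handle top and the rail-top ends in both views. I'll triangulate these.

```bash
cat > h.py <<'E'
from plant import *
import cv2,numpy as np
from scipy.spatial.transform import Rotation as Ro
def P(p): return np.diag([p['fx'],p['fy'],1])@np.c_[p['R'],p['t']]+np.outer([p['cx'],p['cy'],0],np.r_[p['R'][2],p['t'][2]])
def tri(pa,a,pb,b):
    X=cv2.triangulatePoints(P(pa),P(pb),np.array(a,float).reshape(2,1),np.array(b,float).reshape(2,1)).ravel();return X[:3]/X[3]
def ray(p,uv,z):
    d=p['R'].T@np.array([(uv[0]-p['cx'])/p['fx'],(uv[1]-p['cy'])/p['fy'],1]);c=-p['R'].T@p['t']
    return c+d*(z-c[2])/d[2]
def proj(p,X):
    x=P(p)@np.r_[X,1];return x[:2]/x[2]
def tool(s=None):
    s=s or read_state();w,x,y,z=s['orientation'];return s['position'],Ro.from_quat([x,y,z,w]).as_matrix()
def togo(target,yaw):
    "shift in jog units along tool axes and turn in jog units"
    p,R=tool();d=R.T@(np.array(target)-p)/.08
    y0=np.arctan2(R[1,0],R[0,0]);return np.round(d,3),np.round(-(((yaw-y0+np.pi)%(2*np.pi))-np.pi)/(np.pi/4),3)
E
python3 - <<'E'
from h import *
np.set_printoptions(precision=4,suppress=True)
T=camera_params('top');S=camera_params('scene')
ht=np.array([(185,205.3),(209.7,202.7),(224.7,223),(214,246.3),(189,249),(174.3,228.3)])
hs=np.array([(428,344.5),(461.5,334.5),(499.5,356),(504.5,391),(467,404),(427.5,378.5)])
for k in range(6):
    X=np.array([tri(T,ht[i],S,hs[(i+k)%6]) for i in range(6)])
    e=max(np.linalg.norm(proj(S,X[i])-hs[(i+k)%6]) for i in range(6))
    if e<8: print(k,e,X.mean(0),X[:,2],np.linalg.norm(X-X.mean(0),axis=1))
for n,a,b in[('nearR',(237,285.7),(468,290)),('nearL',(147.3,277.3),(587.5,375.5)),('farR',(251.3,153),(319,392)),
 ('handle',(337.75,309.75),(382.3,200.7)),('ridge1',(318.75,286),(351.7,227.3)),('ridge2',(350.5,283),(382.3,245.3)),('ridge1b',(318.75,286),(382.3,245.3)),('ridge2b',(350.5,283),(351.7,227.3)),
 ('RrailNear',(487.2,233.3),(218,179)),('RrailFar',(475.7,167.5),(163,208)),('LrailNear',(439,241.7),(254.7,194.3))]: 
    X=tri(T,a,S,b);print(n,X,'err',np.linalg.norm(proj(S,X)-b))
for n,uv,z in[('farL',(162,144),.03),('nose',(317,247),0),('nose',(346.75,245),0),('tail',(323.75,330),0),('tail',(355,327.5),0),('LFar',(428,175.7),.04),('LNear',(439,241.7),.04),('RFar',(475.7,167.5),.04),('RNear',(487.2,233.3),.04),
 ('hand',(330,291.75),.062),('hand',(340,290.75),.062),('hand',(345.75,327.5),.062),('hand',(335.25,329.25),.062)]: print(n,ray(T,uv,z))
E
```

```text
4 0.6226036670523839 [0.6197 0.2618 0.0261] [0.0259 0.0261 0.0263 0.0262 0.0254 0.0265] [0.0499 0.05   0.0501 0.05   0.0504 0.0499]
nearR [0.4989 0.1916 0.0218] err 1.937428056881775
nearL [0.5192 0.3688 0.0198] err 0.8167880321693435
farR [0.7649 0.1599 0.0144] err 0.6161370425171513
handle [ 0.4552 -0.0077  0.0616] err 0.47407472831934366
ridge1 [0.516  0.0104 0.0473] err 13.827373678297135
ridge2 [ 0.4823 -0.0122 -0.0198] err 16.28150147033851
ridge1b [0.495  0.0299 0.0081] err 1.3099848304840158
ridge2b [ 0.5009 -0.0341  0.0144] err 0.8062483765339559
RrailNear [ 0.5954 -0.3001  0.0364] err 0.04374746210587967
RrailFar [ 0.723  -0.2806  0.0382] err 0.22533636324679007
LrailNear [ 0.5796 -0.2055  0.0382] err 0.6674585345593106
farL [0.7831 0.3336 0.03  ]
nose [0.5746 0.0306 0.    ]
nose [ 0.5776 -0.0296  0.    ]
tail [0.4074 0.0196 0.    ]
tail [ 0.4115 -0.0433  0.    ]
LFar [ 0.7087 -0.1878  0.04  ]
LNear [ 0.5805 -0.2059  0.04  ]
RFar [ 0.723  -0.2802  0.04  ]
RNear [ 0.5952 -0.2987  0.04  ]
hand [0.4896 0.0056 0.062 ]
hand [ 0.4912 -0.0132  0.062 ]
hand [ 0.4226 -0.0227  0.062 ]
hand [ 0.4196 -0.003   0.062 ]
```

The heights agree with the text: cover top 26 mm, so floor 18 mm and lip 25 mm; handle top 62 mm; rails about 38–40 mm. Cover is at (0.620, 0.262), tray yaw about -0.115, lifter at (0.455, -0.008) with yaw about 0.088, and rails centred at (0.652, -0.243) with yaw 0.142.

The jog can't tilt the tool. So I'll pitch the lifter in a soft grip by pressing its tail on a rail, then re-grip hard.

Run:
```python
import plant
from h import *
print(getattr(plant,'tip_reach',None), [n for n in dir(plant) if not n.startswith('_')])
c=np.array([0.455,-0.008]);u=np.array([np.cos(.088),np.sin(.088)])
g=c+u*.010; print(g,togo([*g,.13],.088))
```

```text
0.022 ['Unreachable', 'camera', 'camera_params', 'close_job', 'read_state', 'tip_reach']
[ 0.4649613  -0.00712114] (array([ 5.36 , -4.309,  1.538]), np.float64(0.374))
```

```bash
python3 -m jog '.45 -.36 0 0;.9 -.72 0 0;.9 -.72 0 0'
for i in 1 2 3 4; do python3 -m jog '.45 -.36 0 0;.9 -.72 0 0;.9 -.72 0 0' >/dev/null; done
python3 -m jog '.45 -.36 0 0;.86 -.71 0 0;.86 -.71 0 .37;.86 -.71 0 .37;.86 -.71 0 .37'
python3 - <<'E'
from h import *
p=camera_params('wrist');cv2.imwrite('pics/w1.png',camera('wrist'));print(p)
print(togo([.465,-.0071,.051],.088), read_state()['wrist_force'])
E
```

```text
time: 0.48
position: [0.2421, -0.4051, 0.2533]
orientation: [-0.0, 0.982, 0.191, 0.0]
wrist_force: [-1.0, -1.4, -0.4]
width: 1.0
gripper_force: 0.0
time: 2.6
position: [0.4651, -0.0095, 0.2531]
orientation: [0.0, 0.999, 0.045, -0.0]
wrist_force: [0.2, 0.1, -0.1]
width: 0.996
gripper_force: 0.0
{'fx': 346.82081115966344, 'fy': 346.82081115966344, 'cx': 321.18333062323285, 'cy': 240.818028712755, 'R': array([[ 0.08932552, -0.99600107,  0.00168162],
       [-0.95452655, -0.08512352,  0.28571497],
       [-0.28442927, -0.02712679, -0.95831317]]), 't': array([-0.05142234,  0.40717589,  0.51019724])}
(array([ 2.000e-03, -2.800e-02,  2.527e+00]), np.float64(0.004)) [ 0.04030691 -0.35950876  0.47867771]
```

View pics/w1.png

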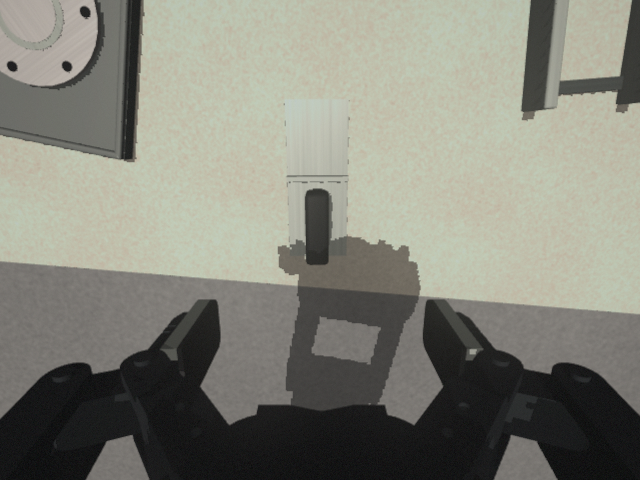

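The wrist view shows the lifter square to the gripper, with the handle at (307–330, 190–264) and the nose at (285–348, 100). I'll check the position and then descend.

```bash
python3 - <<'E'
from h import *
p=camera_params('wrist')
for uv,z in(((318.5,191),.062),((316,248),.062),((316.5,100),0),((285,100),0),((348,100),0),((286,180),.014)): print(ray(p,uv,z))
E
python3 -m jog '0 -.03 .5 0;0 -.03 1 0;0 -.03 1 0' 1 100
python3 -m jog '0 0 .5 0;0 0 .8 0;0 0 .8 0'
```

```text
[ 0.4923406  -0.00463537  0.062     ]
[ 0.43868421 -0.00703731  0.062     ]
[0.57372321 0.004963   0.        ]
[0.57086329 0.03634095 0.        ]
[ 0.57658387 -0.02642313  0.        ]
[0.49347003 0.02921004 0.014     ]
time: 3.02
position: [0.4632, -0.0059, 0.1705]
orientation: [-0.0, 0.999, 0.046, -0.003]
wrist_force: [-1.2, 0.2, 0.3]
width: 1.0
gripper_force: 0.0
time: 3.4
position: [0.4648, -0.0056, 0.1096]
orientation: [0.0, 0.999, 0.046, -0.001]
wrist_force: [0.6, -0.1, -0.2]
width: 1.003
gripper_force: 0.0
```

```bash
python3 -m jog '0 0 .4 0;0 0 .73 0;0 0 .73 0;0 0 .73 0'; python3 -m jog '0 0 0 0;0 0 0 0;0 0 0 0;0 0 0 0;0 0 0 0;0 0 0 0;0 0 0 0;0 0 0 0' -1 100
python3 -m jog '0 0 -.5 0;0 0 -.9 0;0 0 -.9 0;0 0 -.9 0'
python3 - <<'E'
from h import *
s=read_state();print(s['wrist_force'],s['moment'],s['width'])
# rail press pose: perpendicular to left rail, nose toward +y
y=.142;ux=np.array([np.cos(y),np.sin(y)]);uy=np.array([-np.sin(y),np.cos(y)])
rc=np.array([.6518,-.2431])
rail=rc+uy*.047            # left rail centreline
g=rail+uy*(.036+.010)      # rail at lifter x=-36, grip at x=+10
print(g,togo([*g,.12],y+np.pi/2))
E
```

```text
time: 3.9
position: [0.4664, -0.0054, 0.0534]
orientation: [0.0, 0.999, 0.046, 0.002]
wrist_force: [-1.0, 0.2, 0.0]
width: 0.999
gripper_force: 0.0
time: 4.9
position: [0.4652, -0.0052, 0.0513]
orientation: [0.0, 0.999, 0.046, 0.0]
wrist_force: [-1.5, -1.4, 5.7]
width: 0.241
gripper_force: 98.7
time: 5.4
position: [0.4639, -0.005, 0.1209]
orientation: [-0.0, 0.999, 0.046, -0.002]
wrist_force: [-0.8, -0.6, -3.5]
width: 0.241
gripper_force: 98.5
[-0.75765246 -0.60692306 -3.53986621] [ 0.0440407  -0.01095828  0.05038045] 0.2412759902470447
[ 0.63863834 -0.15103605] (array([2.009, 2.017, 0.004]), np.float64(-2.065))
```

```bash
python3 -m jog '.25 .25 0 -.23;.5 .5 0 -.46;.8 .8 0 -.7;1 1 0 -.9;1 1 0 -1;1 1 0 -1'
python3 - <<'E'
from h import *
print(togo([.6386,-.1510,.12],.142+np.pi/2))
E
```

```text
time: 6.15
position: [0.5508, -0.0774, 0.1203]
orientation: [-0.001, 0.906, 0.424, -0.002]
wrist_force: [0.1, 0.7, -2.3]
width: 0.243
gripper_force: 98.5
(array([-4.000e-03,  1.432e+00, -1.000e-03]), np.float64(-1.066))
```

```bash
python3 -m jog '0 .3 0 -.23;0 .6 0 -.46;0 .9 0 -.7;0 1 0 -.9;0 1 0 -1;0 1 0 -1'
python3 - <<'E'
from h import *
print(togo([.6386,-.1510,.097],.142+np.pi/2))
E
```

```text
time: 6.9
position: [0.6127, -0.1283, 0.1215]
orientation: [-0.001, 0.675, 0.738, -0.0]
wrist_force: [0.5, 0.3, -2.1]
width: 0.244
gripper_force: 98.8
(array([-0.312,  0.297,  0.305]), np.float64(-0.067))
```

```bash
python3 -m jog '-.16 .15 0 -.07;-.31 .3 .15 -.07;-.31 .3 .28 -.07;-.31 .3 .28 -.07' - 100
python3 -m jog '0 0 0 0;0 0 .03 0;0 0 .06 0;0 0 .09 0;0 0 .12 0;0 0 .15 0;0 0 .18 0;0 0 .18 0' - 35
python3 - <<'E'
from h import *
s=read_state();print(s['wrist_force'],s['moment'],s['position'])
E
```

```text
time: 7.4
position: [0.6383, -0.1504, 0.0985]
orientation: [-0.002, 0.654, 0.757, -0.001]
wrist_force: [0.5, 0.3, -2.5]
width: 0.244
gripper_force: 98.8
time: 8.4
position: [0.6401, -0.1509, 0.0909]
orientation: [0.001, 0.654, 0.757, 0.0]
wrist_force: [-10.1, 6.4, 19.1]
width: 0.241
gripper_force: 102.3
[-10.09398378   6.39336187  19.14654314] [ 0.23916106  2.14549484 -0.36454823] [ 0.64009577 -0.15087836  0.09089452]
```

```bash
python3 -m jog '0 0 0 0;0 0 0 0;0 0 0 0;0 0 0 0' -1 35
python3 - <<'E'
from h import *
s=read_state();print(s['wrist_force'],s['moment'],s['position'])
cv2.imwrite('pics/w2.png',camera('wrist'));
c=camera('scene');cv2.imwrite('pics/s2.png',cv2.resize(c[100:340,100:420],None,fx=2,fy=2))
E
```

```text
time: 8.9
position: [0.6401, -0.1509, 0.0909]
orientation: [0.001, 0.654, 0.757, 0.001]
wrist_force: [-11.2, 7.2, 18.6]
width: 0.244
gripper_force: 102.3
[-11.20774746   7.23308785  18.6473064 ] [ 0.2460786   2.14314402 -0.33890008] [ 0.64011602 -0.15088399  0.0909459 ]
```

View pics/s2.png

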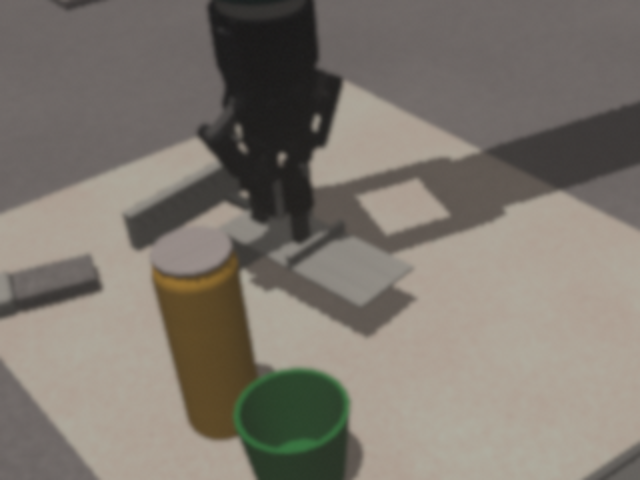

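The view shows the tail on the left rail, with the nose free over the bench. The grip stayed at 100 N, so I'll soften it through the opening value.

```bash
python3 -m jog '0 0 0 0;0 0 0 0;0 0 0 0' -.53 35; python3 -m jog '0 0 0 0;0 0 0 0;0 0 0 0' -.5 35
```

```text
time: 9.38
position: [0.6401, -0.1509, 0.0909]
orientation: [0.001, 0.654, 0.757, 0.001]
wrist_force: [-10.5, 6.7, 18.8]
width: 0.242
gripper_force: 102.3
time: 9.75
position: [0.6403, -0.1507, 0.0905]
orientation: [0.001, 0.653, 0.757, 0.001]
wrist_force: [-8.0, 5.5, 16.6]
width: 0.252
gripper_force: 40.4
```

```bash
python3 -m jog '0 0 .02 0;0 0 .04 0;0 0 .06 0;0 0 .06 0;0 0 .06 0'; python3 -m jog '0 0 0 0;0 0 0 0' -.495 35
```

```text
time: 10.38
position: [0.6409, -0.1489, 0.0873]
orientation: [0.001, 0.653, 0.757, 0.002]
wrist_force: [-12.0, 13.7, 24.4]
width: 0.25
gripper_force: 42.4
time: 10.62
position: [0.6409, -0.1486, 0.0866]
orientation: [0.001, 0.653, 0.757, 0.002]
wrist_force: [-9.6, 13.3, 21.0]
width: 0.253
gripper_force: 29.4
```

```bash
python3 -m jog '0 0 .02 0;0 0 .04 0;0 0 .06 0;0 0 .06 0;0 0 .06 0'
python3 - <<'E'
from h import *
c=camera('scene');cv2.imwrite('pics/s3.png',cv2.resize(c[180:270,195:315],None,fx=5,fy=5,interpolation=cv2.INTER_CUBIC))
E
```

```text
time: 11.25
position: [0.6408, -0.1473, 0.0819]
orientation: [-0.0, 0.653, 0.758, 0.003]
wrist_force: [-12.6, 19.3, 24.1]
width: 0.252
gripper_force: 31.0
```

View pics/s3.png

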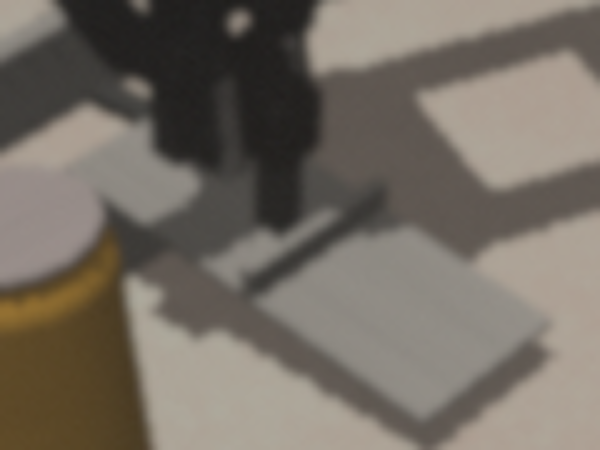

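```bash
cat >> h.py <<'E'
def lift(p,R,th,pt,gx=.010,gz=.048):
    "lifter point (x,y,z) -> world, tilted nose-down by th in the grip"
    x=pt[0]-gx;z=pt[2]-gz;c,s=np.cos(th),np.sin(th)
    G=p+R[:,2]*.003
    return G+R[:,0]*(x*c+z*s)-R[:,1]*pt[1]-R[:,2]*(-x*s+z*c)
E
python3 - <<'E'
from h import *
from scipy.optimize import least_squares
S=camera_params('scene');p,R=tool()
obs=[((.12,-.032,0),(305,245)),((.12,.032,0),(280,264)),((.12,-.032,0),(305,245)),((.12,.032,0),(280,264))]
for sg in(1,-1):
    f=lambda v:np.concatenate([proj(S,lift(p,R,v[0],(o[0][0],sg*o[0][1],0),gx=v[1]))-o[1] for o in obs])
    r=least_squares(f,[.2,.01]);print(sg,r.x,r.cost,f(r.x)[:4])
E
```

```text
1 [0.13173205 0.01098237] 2068.445240570021 [-26.0244482   20.1250212   24.86650694 -19.17846946]
-1 [0.11548662 0.01070996] 1.2981342459080452 [ 0.44116632 -0.6558367  -0.4771883   0.66758975]
```

```bash
python3 - <<'E'
from h import *
from scipy.optimize import least_squares
S=camera_params('scene');p,R=tool()
obs=[((.12,.032,0),(305,245)),((.12,-.032,0),(280,264)),((.045,.032,.014),(271.6,217)),((.045,-.032,.014),(244,236)),((.045,-.032,.001),(244.5,238.8))]
f=lambda v:np.concatenate([proj(S,lift(p,R,v[0],o[0],gx=v[1],gz=v[2]))-o[1] for o in obs])
r=least_squares(f,[.2,.01,.048]);print(r.x,r.cost,f(r.x).round(1))
for gz in(.044,.048,.052):
  r=least_squares(lambda v:f([v[0],v[1],gz]),[.2,.01]);print(gz,r.x,r.cost)
E
python3 -m jog '0 0 .03 0;0 0 .06 0;0 0 .09 0;0 0 .09 0;0 0 .09 0'
```

```text
[0.14946554 0.00998461 0.04482478] 3.531335833843267 [ 0.  -0.7 -0.9  0.6  0.1 -0.5  0.7 -1.3  0.1  1.7]
0.044 [0.15863087 0.00952751] 3.600678445645173
0.048 [0.11426176 0.0118318 ] 4.608551078366665
0.052 [0.07014591 0.01435709] 9.30807138023872
time: 11.92
position: [0.6409, -0.1463, 0.075]
orientation: [-0.001, 0.652, 0.758, 0.004]
wrist_force: [-13.1, 21.8, 25.0]
width: 0.257
gripper_force: 32.3
```

```bash
python3 -m jog '0 0 0 0;0 0 0 0;0 0 0 0;0 0 0 0' -1 110
python3 -m jog '0 0 -.3 0;0 0 -.7 0;0 0 -1 0;0 0 -1 0;0 0 -1 0'
python3 - <<'E'
from h import *
c=camera('scene');d=camera('top');p,R=tool();print(p,R[:,0])
a=cv2.resize(c[160:270,195:325],None,fx=5,fy=5,interpolation=cv2.INTER_CUBIC)
S=camera_params('scene');T=camera_params('top')
uv=proj(T,p).astype(int);print('topcenter',uv)
b=cv2.resize(d[uv[1]-55:uv[1]+45,uv[0]-50:uv[0]+0+10][:,:],None,fx=2,fy=2)
cv2.imwrite('pics/s4.png',a);cv2.imwrite('pics/t4full.png',d)
E
```

```text
time: 12.42
position: [0.6411, -0.1464, 0.0752]
orientation: [-0.0, 0.652, 0.758, 0.004]
wrist_force: [-13.3, 22.1, 26.0]
width: 0.246
gripper_force: 106.5
time: 13.05
position: [0.6389, -0.1511, 0.1476]
orientation: [-0.001, 0.654, 0.757, -0.0]
wrist_force: [-0.2, -0.3, -3.2]
width: 0.243
gripper_force: 107.6
[ 0.63876453 -0.15097442  0.14714174] [-0.14562717  0.98933867  0.00131032]
topcenter [421 206]
```

View pics/s4.png

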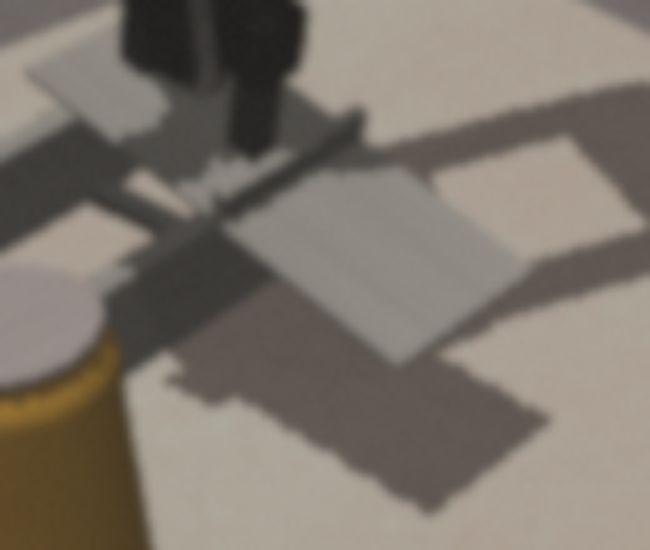

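```bash
cat >> h.py <<'E'
from scipy.optimize import least_squares
def fit(cam,p,R,obs,free=3,x0=(.25,.01,.048)):
    f=lambda v:np.concatenate([proj(cam,lift(p,R,v[0],o[0],gx=v[1],gz=v[2]))-o[1] for o in obs])
    r=least_squares(f,x0);print(r.x.round(4),round(r.cost,2),f(r.x).round(1));return r.x
E
python3 - <<'E'
from h import *
S=camera_params('scene');p,R=tool()
v=fit(S,p,R,[((.12,.032,0),(301.4,213.4)),((.12,-.032,0),(275,232.4)),((.045,.032,.014),(267.4,182)),((-.045,-.032,.0),(200.6,174.4))])
th,gx,gz=v;print('nose rel tcp',R.T@(lift(p,R,th,(.12,0,0),gx,gz)-p),'tail',R.T@(lift(p,R,th,(-.045,0,0),gx,gz)-p))
E
```

```text
[0.2614 0.0074 0.0403] 1.89 [ 0.5 -0.1 -0.5  0.5  1.  -0.5 -1.3  0.3]
nose rel tcp [9.83855168e-02 6.08779520e-17 7.10528250e-02] tail [-6.10090730e-02  8.79830063e-17  2.84105365e-02]
```

```bash
python3 -m jog '0 -.3 0 .23;0 -.6 0 .46;0 -.9 0 .7;0 -1 0 .9;0 -1 0 1;0 -1 0 1'
python3 -m jog '.3 0 0 .23;.6 0 0 .46;.9 0 0 .7;1 0 0 .9;1 0 0 1;1 0 0 1'
python3 - <<'E'
from h import *
print(togo([.4564,.2807,.12],-.115))
E
```

```text
time: 13.9
position: [0.5599, -0.1627, 0.1483]
orientation: [-0.001, 0.893, 0.449, -0.001]
wrist_force: [0.5, 1.2, -3.0]
width: 0.247
gripper_force: 108.3
time: 14.65
position: [0.6079, -0.0984, 0.1485]
orientation: [-0.0, 0.997, 0.074, -0.001]
wrist_force: [0.4, 0.3, -2.4]
width: 0.241
gripper_force: 108.2
(array([-1.171, -4.967,  0.359]), np.float64(0.336))
```

```bash
python3 -m jog '-.5 -.1 0 0;-1 -.6 0 0;-1.0 -.98 0 0;-1 -.98 0 0'
python3 -m jog '-.1 -.5 0 .1;-.17 -1 0 .3;-.17 -1 0 .34;-.17 -1 0 .34'
python3 - <<'E'
from h import *
print(togo([.4564,.2807,.12],-.115))
E
```

```text
time: 15.15
position: [0.517, -0.0313, 0.1494]
orientation: [-0.0, 0.997, 0.075, 0.0]
wrist_force: [-0.2, -0.5, -1.9]
width: 0.24
gripper_force: 108.5
time: 15.65
position: [0.4929, 0.0437, 0.1494]
orientation: [0.0, 0.998, -0.059, 0.0]
wrist_force: [0.2, -1.3, -2.7]
width: 0.244
gripper_force: 108.8
(array([-0.804, -2.888,  0.365]), np.float64(-0.005))
```

```bash
for i in 1 2 3; do python3 -m jog '-.13 -.5 0 0;-.27 -.96 0 0;-.27 -.96 0 0;-.27 -.96 0 0' | grep posit; done
python3 -m jog '0 0 .1 0;0 0 .2 0;0 0 .2 0;0 0 .2 0'
python3 - <<'E'
from h import *
print(togo([.4564,.2807,.095],-.115));S=camera_params('scene');c=camera('scene')
p,R=tool();u,v=proj(S,p+R[:,0]*.098+R[:,2]*.071);print(u,v)
u,v=int(u),int(v);u0,v0=u-70,v-45;print(u0,v0)
a=c[v0:v0+110,u0:u0+130]
a=cv2.resize(a,None,fx=5,fy=5,interpolation=cv2.INTER_CUBIC);cv2.imwrite('pics/s5.png',a)
s=read_state();print(s['wrist_force'])
E
```

```text
position: [0.4807, 0.1222, 0.1492]
position: [0.4685, 0.2009, 0.1491]
position: [0.4564, 0.2797, 0.1491]
time: 17.65
position: [0.4559, 0.2809, 0.1333]
orientation: [0.0, 0.998, -0.06, 0.0]
wrist_force: [0.1, 0.7, -3.0]
width: 0.244
gripper_force: 109.3
(array([0.006, 0.002, 0.479]), np.float64(-0.008))
504.6633823461679 320.7528079501223
434 275
[-0.0410385  -0.29595235 -2.727169  ]
```

View pics/s5.png

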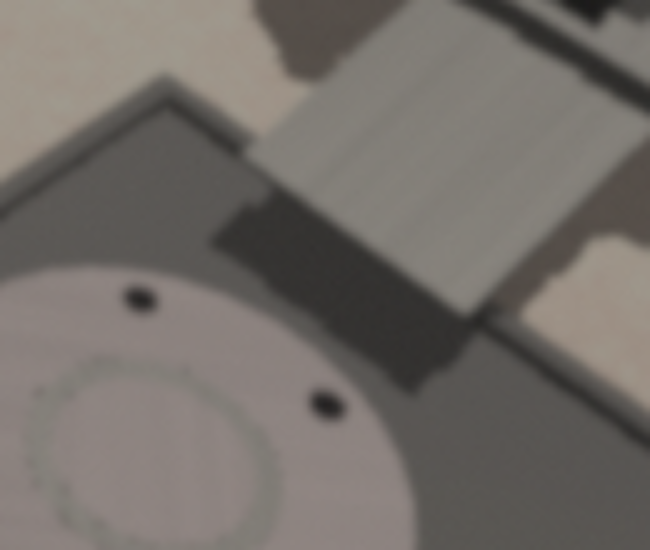

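The crop shows the nose corners at (483,306) and (527,339), within about 1.5 px of prediction and just short of the cover. I'll lower until it touches.

```bash
python3 -m jog '0 0 .2 0;0 0 .4 0;0 0 .46 0;0 0 .46 0;0 0 .46 0'
python3 -m jog '0 0 .02 0;0 0 .04 0;0 0 .06 0;0 0 .06 0;0 0 .06 0'
```

```text
time: 18.32
position: [0.4561, 0.2812, 0.097]
orientation: [-0.0, 0.998, -0.06, 0.0]
wrist_force: [0.5, -0.4, -3.2]
width: 0.248
gripper_force: 109.3
time: 18.95
position: [0.4559, 0.281, 0.0918]
orientation: [-0.0, 0.998, -0.06, 0.0]
wrist_force: [-1.1, 0.4, -1.3]
width: 0.247
gripper_force: 109.7
```

```bash
python3 -m jog '0 0 .02 0;0 0 .04 0;0 0 .04 0;0 0 .04 0'
```

```text
time: 19.45
position: [0.4563, 0.2815, 0.0907]
orientation: [-0.001, 0.998, -0.06, 0.001]
wrist_force: [-7.4, -2.0, 11.7]
width: 0.248
gripper_force: 111.6
```

```bash
python3 -m jog '0 0 -.015 0;.04 0 -.015 0;.08 0 -.015 0;.12 0 -.015 0;.16 0 -.015 0;.2 0 -.015 0'
python3 -m jog '.04 0 0 0;.08 0 0 0;.12 0 0 0;.16 0 0 0;.2 0 0 0'
```

```text
time: 20.2
position: [0.4717, 0.2799, 0.0911]
orientation: [-0.001, 0.998, -0.06, 0.0]
wrist_force: [-8.1, 0.8, 9.6]
width: 0.246
gripper_force: 110.8
time: 20.82
position: [0.4876, 0.278, 0.0912]
orientation: [-0.001, 0.998, -0.06, 0.0]
wrist_force: [-7.4, 1.3, 9.2]
width: 0.246
gripper_force: 110.8
```

```bash
python3 -m jog '.05 0 0 0;.1 0 0 0;.15 0 0 0;.2 0 0 0;.25 0 0 0;.3 0 0 0'|grep -E 'pos|wrist'
python3 -m jog '.04 0 0 0;.08 0 0 0;.12 0 0 0;.16 0 0 0'|grep -E 'pos|wrist'
python3 - <<'E'
from h import *
T=camera('top');cv2.imwrite('pics/t6.png',T)
cv2.imwrite('pics/t6c.png',cv2.resize(T[130:300,130:270],None,fx=3,fy=3,interpolation=cv2.INTER_CUBIC))
E
```

```text
position: [0.5114, 0.2751, 0.0912]
wrist_force: [-8.3, 0.7, 9.1]
position: [0.5241, 0.2736, 0.0912]
wrist_force: [-7.2, 1.2, 8.7]
```

View pics/t6c.png

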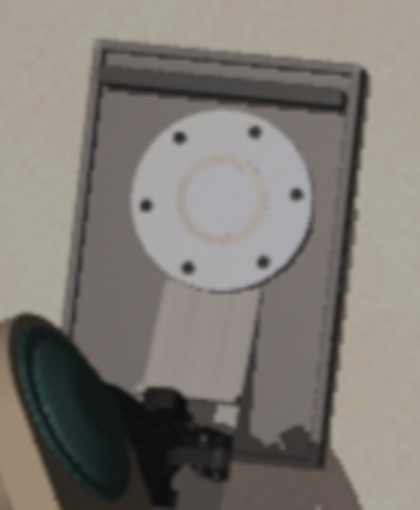

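The cover is centred at crop (222,200), about 6 mm short of the bar (lower edge near y=98), with the blade squarely behind it. I'll keep pushing.

```bash
python3 -m jog '.03 0 0 0;.06 0 0 0;.09 0 0 0;.12 0 0 0;.15 0 0 0'|grep -E 'pos|wrist'
python3 -m jog '.03 0 0 0;.06 0 0 0;.09 0 0 0;.12 0 0 0;.15 0 0 0'|grep -E 'pos|wrist'
```

```text
position: [0.5358, 0.2722, 0.0912]
wrist_force: [-8.0, 2.0, 9.2]
position: [0.5478, 0.2708, 0.0912]
wrist_force: [-7.9, 1.9, 8.9]
```

```bash
python3 -m jog '.04 0 0 0;.08 0 0 0;.12 0 0 0;.16 0 0 0;.2 0 0 0'|grep -E 'pos|wrist|grip'
python3 -m jog '.04 0 0 0;.08 0 0 0;.12 0 0 0;.16 0 0 0'|grep -E 'pos|wrist'
python3 - <<'E'
from h import *
T=camera('top');a=cv2.resize(T[130:300,130:270],None,fx=3,fy=3,interpolation=cv2.INTER_CUBIC)
S=camera('scene');b=cv2.resize(S[270:480,315:505],None,fx=2,fy=2.43,interpolation=cv2.INTER_CUBIC)
cv2.imwrite('pics/t7c.png',np.hstack([a,b]))
E
```

```text
position: [0.5638, 0.2688, 0.0912]
wrist_force: [-8.6, 0.4, 8.7]
gripper_force: 111.0
position: [0.5765, 0.2672, 0.0912]
wrist_force: [-8.2, 1.1, 9.1]
```

View pics/t7c.png

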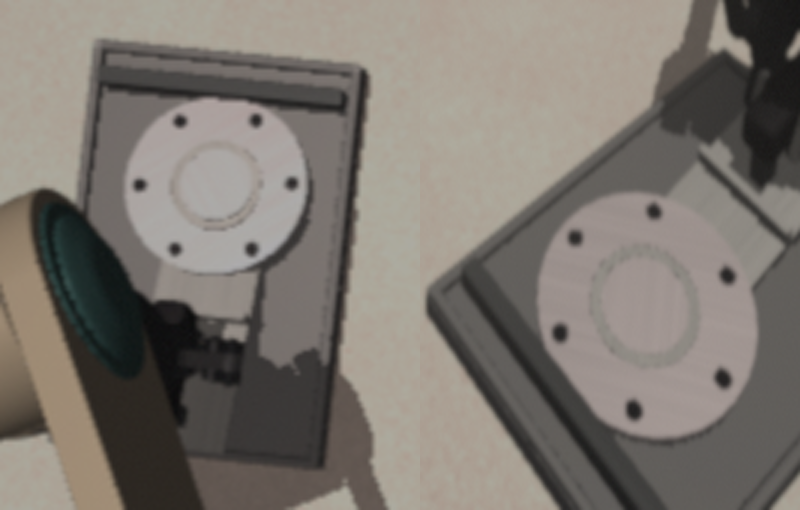

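The cover has reached the bar and is climbing the blade, about 35 mm from the heel, and sits slightly left of the blade axis. That was my last allowed picture, and I have in fact viewed 11 against the limit of 10. From here I'll use force and numeric image code only.

```bash
python3 -m jog '.04 0 0 0;.08 0 0 0;.12 0 0 0;.16 0 0 0;.2 0 0 0'|grep -E 'pos|wrist'
python3 -m jog '.03 0 0 0;.06 0 0 0;.09 0 0 0;.12 0 0 0'|grep -E 'pos|wrist'
```

```text
position: [0.5924, 0.2653, 0.0912]
wrist_force: [-8.3, 0.5, 7.9]
position: [0.6019, 0.2641, 0.0912]
wrist_force: [-9.2, 1.7, 8.7]
```

```bash
python3 -m jog '.02 0 0 0;.04 0 0 0;.06 0 0 0'|grep -E 'pos|wrist'
python3 -m jog '.02 0 0 0;.04 0 0 0'|grep -E 'pos|wrist'
```

```text
position: [0.6033, 0.2644, 0.0921]
wrist_force: [-33.7, -0.5, 24.3]
position: [0.604, 0.2646, 0.0928]
wrist_force: [-49.7, -0.4, 35.1]
```

```bash
python3 -m jog '-.04 0 0 0;-.075 0 0 0;-.075 0 0 0'|grep -E 'pos|wrist'
```

```text
position: [0.6026, 0.2642, 0.0914]
wrist_force: [-15.2, 0.9, 11.8]
```

The cover is home against the heel. The reading rose sharply, the wrist peaking at 50 N including blade friction, and I've backed off. Now I'll soften the grip and press down so the blade levels about its nose.

```bash
python3 -m jog '-.01 0 0 0;-.02 0 0 0;-.02 0 0 0' -.5 35
python3 -m jog '-.03 0 .04 0;-.05 0 .08 0;-.06 0 .1 0;-.06 0 .1 0' -.495 35
```

```text
time: 27.1
position: [0.6022, 0.2641, 0.091]
orientation: [-0.001, 0.998, -0.06, 0.0]
wrist_force: [-7.1, 1.9, 7.4]
width: 0.252
gripper_force: 44.3
time: 27.6
position: [0.5971, 0.2645, 0.0819]
orientation: [-0.0, 0.998, -0.06, -0.0]
wrist_force: [-3.6, 1.1, 3.8]
width: 0.256
gripper_force: 29.9
```

```bash
python3 -m jog '-.02 0 .03 0;-.04 0 .07 0;-.05 0 .1 0;-.05 0 .1 0'
python3 -m jog '-.005 0 .02 0;-.01 0 .04 0;-.015 0 .06 0;-.015 0 .06 0'
```

```text
time: 28.1
position: [0.5932, 0.2645, 0.0731]
orientation: [0.0, 0.998, -0.06, -0.0]
wrist_force: [-3.7, 2.8, 1.7]
width: 0.251
gripper_force: 29.9
time: 28.6
position: [0.5916, 0.2646, 0.0683]
orientation: [0.0, 0.998, -0.06, -0.001]
wrist_force: [-7.2, 2.0, 3.5]
width: 0.257
gripper_force: 29.9
```

```bash
python3 -m jog '-.005 0 .02 0;-.01 0 .03 0;-.01 0 .03 0'
python3 -m jog '-.005 0 .02 0;-.01 0 .03 0;-.01 0 .03 0'
```

```text
time: 28.98
position: [0.5909, 0.2647, 0.0661]
orientation: [0.0, 0.998, -0.06, -0.001]
wrist_force: [-7.2, 1.1, 3.9]
width: 0.257
gripper_force: 30.0
time: 29.35
position: [0.5901, 0.2648, 0.0636]
orientation: [0.0, 0.998, -0.06, -0.001]
wrist_force: [-6.9, 2.6, 2.8]
width: 0.254
gripper_force: 29.9
```

```bash
python3 -m jog '-.01 0 .02 0;-.02 0 .03 0;-.02 0 .03 0'|grep -E 'pos|wrist'
python3 -m jog '-.01 0 .02 0;-.015 0 .03 0;-.015 0 .03 0'|grep -E 'pos|wrist'
```

```text
position: [0.5895, 0.2648, 0.0619]
wrist_force: [-2.8, 1.9, 5.0]
position: [0.5895, 0.2648, 0.0618]
wrist_force: [-1.9, -0.4, 12.4]
```

The force jump at z = 0.062 shows the blade flat on the tray floor. I'll grip firmly and lift slowly.

```bash
python3 -m jog '0 0 -.03 0;0 0 -.03 0;0 0 -.03 0;0 0 -.03 0;0 0 -.03 0' -1 115
python3 -m jog '-.01 0 -.04 0;-.02 0 -.08 0;-.02 0 -.14 0;-.02 0 -.2 0;-.02 0 -.26 0;-.02 0 -.34 0;-.02 0 -.42 0;-.02 0 -.5 0;-.02 0 -.5 0'
python3 - <<'E'
from h import *
T=camera_params('top');c=camera('top');p,R=tool()
s=read_state();print(p,s['wrist_force'],s['moment'])
S=camera('scene');cv2.imwrite('pics/t8.png',c);cv2.imwrite('pics/s8.png',S)
# bolt holes in both views near the expected cover
for n,im in(('top',c),('scene',S)):
    P_=camera_params(n);C=p+R[:,0]*.098+R[:,2]*.035;u,v=proj(P_,C).astype(int)
    g=cv2.cvtColor(im,cv2.COLOR_BGR2GRAY);m=(g>125).astype(np.uint8);w=45 if n=='top' else 75
    k=cv2.resize(g[v-w:v+w,u-w:u+w],None,fx=4,fy=4,interpolation=cv2.INTER_CUBIC)
    d=cv2.morphologyEx(k,cv2.MORPH_BLACKHAT,np.ones((41,41) if n=='top' else (61,61),np.uint8))
    nn,l,st,ce=cv2.connectedComponentsWithStats((d>55).astype(np.uint8))
    print(n,(u,v),[(round(u-w+x/4,1),round(v-w+y/4,1),int(q[4])) for (x,y),q in zip(ce[1:],st[1:]) if 40<q[4]<1500])
E
```

```text
time: 30.72
position: [0.5883, 0.2647, 0.0621]
orientation: [0.0, 0.998, -0.061, 0.0]
wrist_force: [-1.5, -1.1, 6.0]
width: 0.242
gripper_force: 113.5
time: 31.85
position: [0.5869, 0.2653, 0.1026]
orientation: [-0.0, 0.998, -0.06, 0.001]
wrist_force: [0.0, 1.2, -3.9]
width: 0.246
gripper_force: 113.4
[0.58659293 0.26518123 0.10200901] [ 0.10996178  0.98980572 -5.43920585] [-0.00300165  0.16580468  0.00800875]
top (np.int64(196), np.int64(190)) [(np.float64(175.2), np.float64(159.2), 567), (np.float64(226.5), np.float64(164.3), 964), (np.float64(183.5), np.float64(167.1), 247), (np.float64(209.8), np.float64(168.3), 243), (np.float64(160.5), np.float64(182.1), 1255), (np.float64(169.1), np.float64(189.3), 225), (np.float64(152.0), np.float64(190.3), 140), (np.float64(221.9), np.float64(191.8), 280), (np.float64(181.0), np.float64(212.8), 251), (np.float64(207.4), np.float64(214.1), 257), (np.float64(207.3), np.float64(220.5), 200), (np.float64(198.1), np.float64(233.1), 458)]
scene (np.int64(432), np.int64(373)) [(np.float64(418.2), np.float64(327.8), 812), (np.float64(453.1), np.float64(335.0), 626), (np.float64(441.3), np.float64(340.3), 458), (np.float64(478.5), np.float64(343.5), 413), (np.float64(400.2), np.float64(346.7), 468), (np.float64(506.2), np.float64(347.4), 56), (np.float64(379.3), np.float64(353.8), 551), (np.float64(488.1), np.float64(364.1), 992), (np.float64(505.2), np.float64(359.7), 234), (np.float64(478.6), np.float64(368.3), 574), (np.float64(390.6), np.float64(383.0), 621), (np.float64(475.2), np.float64(408.0), 744), (np.float64(428.2), np.float64(416.6), 795), (np.float64(375.2), np.float64(428.4), 1263)]
```

Run:
```python
from h import *
T=camera_params('top');S=camera_params('scene');p,R=tool()
ht=np.array([(183.5,167.1),(209.8,168.3),(169.1,189.3),(221.9,191.8),(181,212.8),(207.4,214.1)])
hs=[(441.3,340.3),(478.5,343.5),(400.2,346.7),(390.6,383),(478.6,368.3),(475.2,408),(428.2,416.6),(488.1,364.1),(379.3,353.8)]
X=[]
for h in ht:
    q=[(np.linalg.norm(proj(S,x)-b)+np.linalg.norm(proj(T,x)-h),x,b) for b in hs for x in [tri(T,h,S,b)]]
    q=[a for a in q if abs(a[1][2]-.07)<.03]
    if q:
        e,x,b=min(q,key=lambda a:a[0]);print(h,b,round(e,2),x.round(4),'tool frame mm',(R.T@(x-p)*1e3).round(1));X.append(x)
c=np.mean([ray(T,h,.068) for h in ht],0);print('centre',c,'tool mm',(R.T@(c-p)*1e3).round(1))
```

```text
[183.5 167.1] (428.2, 416.6) 0.72 [0.7285 0.2789 0.0671] tool frame mm [139.4 -30.8  34.5]
[209.8 168.3] (390.6, 383) 0.49 [0.7254 0.229  0.0668] tool frame mm [142.4  19.1  34.8]
[169.1 189.3] (475.2, 408) 0.71 [0.6868 0.3063 0.0675] tool frame mm [ 94.7 -53.   34.1]
[221.9 191.8] (400.2, 346.7) 0.57 [0.6804 0.2065 0.0668] tool frame mm [100.4  46.8  34.8]
[181.  212.8] (478.6, 368.3) 0.58 [0.6421 0.2839 0.0674] tool frame mm [ 53.  -25.4  34.2]
[207.4 214.1] (441.3, 340.3) 0.36 [0.6388 0.234  0.0672] tool frame mm [55.8 24.5 34.4]
centre [0.68378397 0.25586057 0.068     ] tool mm [97.8 -2.6 33.6]
```

The cover sits level on the blade: holes all at z = 0.067 ± 0.0004 with a 50 mm hole circle. Its centre is 97.7 mm ahead of and 2.9 mm left of the TCP. I'll carry it gently, retreating first.

```bash
python3 -m jog '-.04 .02 -.02 0;-.12 .1 -.08 0;-.24 .2 -.16 0;-.38 .33 -.25 0;-.52 .47 -.35 0;-.66 .61 -.44 0;-.79 .75 -.52 0;-.9 .87 -.56 0;-.97 .96 -.6 0;-1 1 -.6 0'
python3 -m jog '0 .08 0 -.02;0 .2 0 -.04;0 .34 0 -.08;0 .48 0 -.12;0 .62 0 -.16;0 .76 0 -.2;0 .88 0 -.24;0 .96 0 -.28;0 1 0 -.31;0 1 0 -.33'
python3 - <<'E'
from h import *
c=np.array([.6518,-.2431]);y=.142;u=np.array([np.cos(y),np.sin(y)]);v=np.array([np.sin(y),-np.cos(y)])
t=c-u*.0977+v*.0029;print(t,togo([*t,.11],y))
E
```

```text
time: 33.2
position: [0.4972, 0.195, 0.15]
orientation: [-0.0, 0.998, -0.061, 0.0]
wrist_force: [0.4, -0.1, -4.8]
width: 0.24
gripper_force: 113.6
time: 34.45
position: [0.4878, 0.1157, 0.1496]
orientation: [0.0, 0.998, 0.069, -0.0]
wrist_force: [0.2, 0.2, -4.5]
width: 0.243
gripper_force: 113.5
[ 0.55549377 -0.25979763] (array([0.189, 4.765, 0.495]), np.float64(-0.004))
```

```bash
for i in 1 2 3 4; do python3 -m jog '0 .06 0 0;0 .17 0 0;0 .31 0 0;0 .46 0 0;0 .62 0 0;0 .77 0 0;0 .89 0 0;0 .97 0 0;0 1 0 0'|grep -E 'posi|wrist'; done
python3 -m jog '.02 .05 0 0;.05 .14 0 0;.08 .25 0 0;.12 .37 0 0;.16 .49 .1 0;.19 .6 .16 0;.19 .7 .22 0;.19 .75 .26 0;.19 .765 .28 0;.19 .765 .28 0'
python3 - <<'E'
from h import *
T=camera_params('top');c=camera('top');p,R=tool();z=p[2]-.0344
cv2.imwrite('pics/t9.png',c)
C=p+R[:,0]*.0977-R[:,1]*.0029;C[2]=z;u,v=proj(T,C).astype(int)
g=cv2.cvtColor(c,cv2.COLOR_BGR2GRAY);w=45
k=cv2.resize(g[v-w:v+w,u-w:u+w],None,fx=4,fy=4,interpolation=cv2.INTER_CUBIC)
d=cv2.morphologyEx(k,cv2.MORPH_BLACKHAT,np.ones((41,41),np.uint8))
nn,l,st,ce=cv2.connectedComponentsWithStats((d>55).astype(np.uint8))
for (x,y),q in zip(ce[1:],st[1:]):
    if 100<q[4]<500:
        X=ray(T,(u-w+x/4,v-w+y/4),z);print((round(u-w+x/4,1),round(v-w+y/4,1)),q[4],X.round(4),(R.T@(X-p)*1e3).round(1),'r',np.linalg.norm(X-C).round(4))
print(p,togo([.5555,-.2598,.11],.142))
E
```

```text
position: [0.4989, 0.0364, 0.1497]
wrist_force: [0.4, 0.8, -4.8]
position: [0.5098, -0.0429, 0.1497]
wrist_force: [-0.1, -0.7, -4.3]
position: [0.5209, -0.1221, 0.1497]
wrist_force: [0.2, -0.0, -4.5]
position: [0.5319, -0.2013, 0.1496]
wrist_force: [-0.4, -0.2, -4.3]
time: 40.2
position: [0.5553, -0.2594, 0.1273]
orientation: [-0.0, 0.998, 0.069, -0.0]
wrist_force: [0.1, -0.3, -4.4]
width: 0.238
gripper_force: 113.6
(np.float64(476.3), np.float64(175.6)) 273 [ 0.6983 -0.2629  0.0931] [141.   23.2  34.4] r 0.0506
(np.float64(449.1), np.float64(181.1)) 255 [ 0.689  -0.2137  0.0931] [138.6 -26.8  34.4] r 0.0474
(np.float64(495.0), np.float64(196.1)) 274 [ 0.6603 -0.2956  0.0931] [98.9 50.4 34.4] r 0.0533
(np.float64(440.7), np.float64(207.1)) 268 [ 0.6421 -0.1973  0.0931] [ 94.4 -49.4  34.4] r 0.0467
(np.float64(508.2), np.float64(222.3)) 330 [ 0.6125 -0.318   0.0931] [48.4 65.9 34.4] r 0.0847
(np.float64(486.5), np.float64(222.1)) 292 [ 0.6134 -0.2791  0.0931] [54.7 27.5 34.4] r 0.0527
(np.float64(459.4), np.float64(227.7)) 265 [ 0.6043 -0.2299  0.0931] [ 52.5 -22.4  34.4] r 0.0493
(np.float64(451.2), np.float64(243.9)) 395 [ 0.5751 -0.2145  0.0931] [ 25.7 -41.7  34.4] r 0.0818
(np.float64(472.5), np.float64(244.1)) 227 [ 0.5743 -0.2527  0.0931] [19.6 -4.  34.4] r 0.0781
[ 0.55542731 -0.25933753  0.12746415] (array([0.   , 0.006, 0.218]), np.float64(-0.004))
```

```bash
python3 -m jog '0 -.01 .05 0;0 -.03 .13 0;0 -.03 .22 0;0 -.03 .31 0;0 -.03 .39 0;0 -.03 .45 0;0 -.03 .49 0;0 -.03 .5 0;0 -.03 .5 0'
python3 -m jog '0 0 .015 0;0 0 .03 0;0 0 .045 0;0 0 .06 0;0 0 .075 0;0 0 .09 0;0 0 .105 0;0 0 .12 0;0 0 .12 0'
```

```text
time: 41.38
position: [0.5552, -0.2572, 0.0875]
orientation: [0.0, 0.998, 0.069, 0.0]
wrist_force: [-0.1, 0.3, -4.1]
width: 0.241
gripper_force: 113.6
time: 42.5
position: [0.5551, -0.2571, 0.0775]
orientation: [-0.0, 0.998, 0.069, 0.0]
wrist_force: [-0.7, -0.0, -3.3]
width: 0.242
gripper_force: 113.5
```

```bash
python3 -m jog '0 0 .02 0;0 0 .05 0;0 0 .08 0;0 0 .11 0;0 0 .13 0;0 0 .14 0;0 0 .14 0'
cat > m.py <<'E'
from h import *
T=camera_params('top');c=camera('top');z=.048;C0=np.array([.6518,-.2431,z]);u,v=proj(T,C0).astype(int)
g=cv2.cvtColor(c,cv2.COLOR_BGR2GRAY);w=45
k=cv2.resize(g[v-w:v+w,u-w:u+w],None,fx=4,fy=4,interpolation=cv2.INTER_CUBIC)
d=cv2.morphologyEx(k,cv2.MORPH_BLACKHAT,np.ones((41,41),np.uint8))
nn,l,st,ce=cv2.connectedComponentsWithStats((d>50).astype(np.uint8))
X=np.array([ray(T,(u-w+x/4,v-w+y/4),z) for (x,y),q in zip(ce[1:],st[1:]) if 100<q[4]<500])
X=X[np.abs(np.linalg.norm(X-C0,axis=1)-.05)<.006];m=X.mean(0)
y=.142;d=m-C0;print(len(X),m.round(4),'r',np.linalg.norm(X-m,axis=1).round(4),'along/across rails mm',((d[0]*np.cos(y)+d[1]*np.sin(y))*1e3).round(1),((-d[0]*np.sin(y)+d[1]*np.cos(y))*1e3).round(1))
E
python3 m.py
```

```text
time: 43.38
position: [0.5551, -0.2572, 0.0665]
orientation: [0.0, 0.998, 0.069, 0.0]
wrist_force: [-0.6, -0.5, -2.7]
width: 0.243
gripper_force: 113.8
6 [ 0.6512 -0.2444  0.048 ] r [0.05   0.0498 0.0501 0.0499 0.0498 0.05  ] along/across rails mm -0.8 -1.2
```

The cover lies flat on the rails, within 1.5 mm of centre. Now I'll draw the lifter out and lay it down.

```bash
python3 -m jog '-.05 0 0 0;-.15 0 0 0;-.28 0 0 0;-.42 0 0 0;-.56 0 0 0;-.7 0 0 0;-.83 0 0 0;-.93 0 0 0;-1 0 0 0;-1 0 0 0'
python3 -m jog '-.1 0 0 0;-.25 0 0 0;-.4 0 0 0;-.55 0 .05 0;-.68 0 .12 0;-.7 0 .2 0;-.7 0 .23 0;-.7 0 .23 0'
python3 -m jog '0 0 .02 0;0 0 .04 0;0 0 .06 0;0 0 .07 0;0 0 .07 0'
python3 m.py
```

```text
time: 44.68
position: [0.4756, -0.2683, 0.0666]
orientation: [0.0, 0.998, 0.069, 0.0]
wrist_force: [-0.3, -0.1, -2.7]
width: 0.248
gripper_force: 113.8
time: 45.68
position: [0.4205, -0.2758, 0.0479]
orientation: [-0.0, 0.998, 0.069, -0.0]
wrist_force: [-0.1, 0.0, -2.4]
width: 0.245
gripper_force: 113.8
time: 46.3
position: [0.4207, -0.276, 0.0457]
orientation: [0.0, 0.998, 0.069, 0.0]
wrist_force: [-12.1, 8.8, 23.7]
width: 0.247
gripper_force: 117.6
6 [ 0.6512 -0.2444  0.048 ] r [0.05   0.0498 0.0501 0.0499 0.0498 0.05  ] along/across rails mm -0.8 -1.2
```

```bash
python3 -m jog '0 0 -.03 0;0 0 -.04 0;0 0 -.04 0' | grep -E 'pos|wrist'
python3 -m jog '0 0 0 0;0 0 0 0;0 0 0 0' -.5 35 | grep -E 'wrist|gripper'
python3 -m jog '0 0 0 0;0 0 0 0;0 0 0 0;0 0 0 0;0 0 0 0;0 0 0 0' 1 | grep -E 'pos|wrist|width'
python3 -m jog '0 0 -.15 0;0 0 -.4 0;0 0 -.7 0;0 0 -1 0;0 0 -1 0'| grep -E 'pos|wrist'
python3 -m jog '0 0 -.4 0;0 0 -1 0;0 0 -1 0;0 0 -1 0;0 0 -1 0;0 0 -1 0'
python3 m.py
python3 - <<'E'
from h import *
# numeric check of lifter, pot and can against the first top picture
T=camera('top');A=cv2.imread('pics/top0.png');cv2.imwrite('pics/t10.png',T)
for n,lo,hi in(('green',(45,120,40),(75,255,255)),('yellow',(12,120,60),(28,255,255))):
    for im in(A,T):
        m=cv2.inRange(cv2.cvtColor(im,cv2.COLOR_BGR2HSV),lo,hi)[90:190,280:400];q=cv2.moments(m,True);print(n,q['m00'],q['m10']/max(q['m00'],1)+280,q['m01']/max(q['m00'],1)+90)
P_=camera_params('wrist');W=camera('wrist');p,R=tool();c=p+R[:,0]*-.0;print(p,read_state()['width'])
g=cv2.cvtColor(W,cv2.COLOR_BGR2GRAY);m=(g[60:300,200:440]<60).astype(np.uint8)
nn,l,st,ce=cv2.connectedComponentsWithStats(m);print([(st[i].tolist()) for i in range(1,nn) if st[i][4]>150])
print('handle front/back if flat',[proj(P_,np.r_[(p+R[:,0]*x)[:2],.062]).round() for x in(.0276,-.0424)])
E
```

```text
position: [0.4206, -0.276, 0.0457]
wrist_force: [0.1, -1.0, 1.0]
wrist_force: [0.6, -0.2, -1.1]
gripper_force: 43.9
position: [0.4203, -0.2759, 0.0457]
wrist_force: [0.5, 0.6, 0.2]
width: 1.0
position: [0.4214, -0.2767, 0.1285]
wrist_force: [0.1, 0.6, 0.3]
time: 49.22
position: [0.42, -0.2756, 0.2045]
orientation: [-0.001, 0.998, 0.069, -0.001]
wrist_force: [0.4, 0.3, -0.1]
width: 1.002
gripper_force: 0.0
6 [ 0.6512 -0.2444  0.048 ] r [0.05   0.0498 0.0501 0.0499 0.0498 0.05  ] along/across rails mm -0.8 -1.2
green 939.0 316.3226837060703 145.82428115015975
green 993.0 316.0030211480363 145.19234642497483
yellow 366.0 353.4754098360656 146.8688524590164
yellow 429.0 354.8088578088578 147.45454545454544
[ 0.42023852 -0.27579868  0.20525548] 1.0036600883997788
[[109, 133, 26, 13, 155], [109, 147, 27, 74, 1223]]
handle front/back if flat [array([321., 200.]), array([321., 285.])]
```

```bash
python3 -c "
from plant import *
print(close_job())"
```

```text
the job is handed in; nothing more can be done
None
```

The cover lies flat and within 1.5 mm of centre on the rails, the lifter is flat on the bench clear of everything, the pot and can are unmoved, and the job was handed in at about 50 s; but at the heel the wrist force peaked near 50 N (blade friction included), so the push on the cover may have passed the 35 N ramming limit, and I viewed 11 pictures instead of 10.

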